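Press a glued art panel in the bench press and hold the lever down

TASK

A drawing has just been glued to a plywood panel. Push the panel along the bed of the bench press, between the side guides and under the head, until it is fully home against the back stop; only then flip the safety catch fully over with its thumb tab so that it clears the lever, and pull the lever's bar all the way towards the robot until the foot presses on the panel. The lever springs back if let go, so finish while still holding the bar with the lever fully pulled; do not disturb the ink jar, ink bottle and brush mug standing around the press.

Things in the scene. Friction and masses are not known exactly. Their poses are not given: they have to be found in the camera images.
- press: Grey bench press, fixed to the table, turned up to 0.3 rad. Origin on the table top under the lever's pivot line, in the middle plane; x points away from the robot to the press's back, y to its left, z up. Offsets are in this frame, mm. Bed plate 12 thick, x -170 to 160, y +-110. Head over it: x -20 to 145, y +-60, heights 80 to 145; on top the catch's post, 22 square at x -3, y -45, to 200.
- back_stop (a point): Point on the press's back stop (front face of its column): press x = 80, y = 0, at height 19. Two straight side guides lead to it along the bed, 20 high above the bed, x -70 to 80, inner faces at y +-58.
- panel_center (a point): Centre (half-way up) of the loose plywood panel with a comic page on top: 180 long (along press x) x 110 wide x 14 thick, about 0.16 kg. It starts flat on the bed, its far part already between the guides (3 to spare each side), 40 to 60 short of home. Home: far edge touches the back stop, centre at press x = -10, near edge at x = -100.
- catch (a joint): Steel safety catch, rad: 0 = on (starts at 0 to 0.2), 1.35 = flipped fully over (its stop). Turns about a line along press x at y = -45, height 190. Its leg (52 long, 10 square, at x = 15) points to -y at 0, in front of the lever's right arm; as the value grows the leg rises and the tab goes to +y and down. It blocks the lever below about 0.95. Stays where left; about 2 N at the tab.
- catch_tab (a point): Point on the catch's upright thumb tab, 40 from the turning line (the tab is 48 tall from that line, 20 wide along the press's x, centred at x = -33, 6 thick along y), in front of the head and of the lever. Push it from its right (-y) side towards +y.
- lever (a joint): Lever, rad: 0 = at rest, leaning 0.52 back from upright, away from the robot; 1.1 = fully pulled towards the robot (its stop). Turns about the pivot line along press y at x = 0, height 130. Sprung back to 0: about 4 N at the bar at first, 11 N at full pull. With the catch on it moves only about 0.15. It drives the foot down 18 mm per rad.
- grip_bar_mid (a point): Middle of the lever's horizontal round black bar, 18 diameter, along the press's y, 150 from the pivot line; clear length of 158 between the two lever arms (arms at y +-85). At rest it is at press x = 75, height 260; fully pulled at x = -82, height 256 (it passes over the top at height 280).
- foot: Steel pressing foot under the head, 70 x 90 x 10, centred at press x = 30; origin at its centre. Spring-mounted; its underside is 41 above the table at rest, that is 15 above the panel; it meets the panel at about lever 0.83 and presses with about 10 N at full pull.
- panel: The whole plywood panel; origin at the centre of its underside, x along its 180 length.
- ink_jar: Bystander: amber ink jar, 52 diameter, 75 tall, standing left of the press; origin at its foot.
- ink_bottle: Bystander: dark ink bottle, 44 diameter, 95 tall, standing right of the press; origin at its foot.
- brush_mug: Bystander: metal mug with brushes, 72 diameter, mug 90 tall, brushes to 180, standing left of the press; origin at its foot.
Things that resemble listed ones, but are neither listed nor needed, are in the scene too. Several things have the shape of the panel; the one meant has the colours described above.

How it is judged:
On the way, in this order (a step that is already met when the one before it is completed fails the run):
1. the panel is home against the back stop, with the catch still on (x of panel_center in the frame of press above -0.014 m and z of panel_center in the frame of press below 0.022 m and angle between the x axis of panel and the x axis of press, either way round below 0.07 rad and value of joint catch below 0.6 rad), for 0.2 s.
2. the safety catch is flipped clear of the lever (value of joint catch above 1.1 rad), for 0.2 s.
3. the lever is pulled fully and the foot presses the panel (value of joint lever above 1 rad and contact force between foot and panel above 4 N), for 0.5 s.
At the end, for the whole second after the job is handed in: The panel lies flat within 4 mm of home against the back stop (and within 0.07 rad of straight), the catch is flipped beyond 1.1 rad, and the robot's fingers are on the bar (over 2 N) holding the lever beyond 1.0 rad with the foot pressing the panel by more than 4 N (all of step 3 and value of joint catch above 1.1 rad and contact force between the fingers and lever above 2 N and x of panel_center in the frame of press above -0.014 m and z of panel_center in the frame of press below 0.022 m and angle between the x axis of panel and the x axis of press, either way round below 0.07 rad); the arm keeps its last pose, push and grip.
It fails at once if a bystander (ink jar, ink bottle or brush mug) is moved by more than 30 mm (distance of any of ink_jar, ink_bottle, brush_mug from where it was at the start of the episode above 0.03 m).
It also fails if it takes over 62 s, if anything falls off the work surface, if the arm or the gripper's body presses on something with over 40 N, if the wrist force passes 120 N, or if a joint passes its speed limit or range.

ROBOT

A 6-joint arm with a two-finger parallel gripper is mounted at the origin on the work surface. World frame = base frame: x ahead of the robot, y to its left, z up, the work surface at z = 0. Lengths are in m, angles in rad, forces in N, time in s.
With the tool pointing down it reaches from about 0.325 to 0.75 m from the base axis. Payload 7.6 kg.
Tool frame: the origin (TCP) lies on the mounting face of the last link; the fingertips stand 173 mm ahead of it and the grasp point (between the pads) lies 155 mm ahead of it; z points along the fingers, y is the direction in which the jaws open and shut (so a half turn about z gives the same grasp; the last joint's range is limited). The gripper opens to 85 mm and grips with 20 to 120 N. Pads are 22 mm wide; open, the fingers measure 114 mm over their backs; the gripper's body (76 mm by 85 mm) begins 54 mm behind the grasp point. The pads swing forward as they close: fully open they stand 13 mm farther back than shut.
Start: joints at [-1.302, 0.052, 1.401, -0, 1.689, -0.07], TCP at [0.175, -0.495, 0.405] pointing down, gripper open.
Joint ranges: [-2.9, 2.9], [-0.91, 2.17], [0.12, 2.37], [-1.06, 4.2], [0.26, 2.73], [-2.93, 2.93]. Speed limits (rad/s): [2.57, 2.57, 3.01, 3.14, 3.14, 3.14].

INTERFACE

Orientations are given as a unit quaternion [w, x, y, z].
In Python, from plant import r gives the robot as it stands. The module is installed in compiled form; this text tells all that it offers.
- The arm moves only by the tool step_arm, never from a script. Its argument "motion" is a list of rows, each an object with "translation": the shift along the tool's x, y, z in cm, a list of three; "delta_rot": the turn, a rotation vector about the tool's x, y, z in rad, a list of three; "claw": the opening, from -1 (shut) to 1 (fully open). In form: [{"translation": [dx, dy, dz], "delta_rot": [ax, ay, az], "claw": claw}, ...]. A call has 1 to 5 rows; each row shifts and turns the pose as measured when the row begins, along the tool's axes as they then stand; what a row does not reach is not made up. A row lasts 1/10 s, in which the tool goes at most 50 mm and 8.59 degrees, less where a joint would pass 70% of its speed; a pose out of reach is approached as far as the arm can. A call with a gripper value outside its range is refused whole. The fingers move at their own pace and stop on an object; the grip force is fixed at half the most. Time passes only in rows, so rows that do not move let the fingers close. It gives the time, the measured TCP pose, the force and the opening at its end, in the units of the state.
- r.observe(): the state, without advancing time (a new reading comes with each control period).
- r.snapshot(name): name is "scene" or "top"; returns (picture, depth): 400x640x3 uint8, red, green, blue; 400x640 float32, m along the optical axis (not along the pixel's ray), 0 where there is no reading.
- r.calibration(name): a dict with "camera_matrix" (3x3 intrinsics, pixels), "k1" (the pictures are not rectified: a ray, as slopes to the right and down, at radius r is drawn at 1 + k1 r^2 times it, then the intrinsics apply), "pose" (4x4, takes a point from camera to world coordinates). Camera axes: x right, y down, z forward; pixel columns grow to the right and rows downward; lengths in m; the calibration is good to about 2 mm. A picture is of the moment at which its call begins. calibration takes no time and is no camera call.
- r.sign_off(): hands the job in, once; it reports no verdict.
Trained networks look in the newest picture that a camera, given by its name, has taken for a name from the list of things; names that differ only in an ending like _2 or _b are one class to them, and where a whole thing is asked for, a point or a joint stands for the part that bears it (a point fixed in the world has none). Each returns a list of dicts, best first, with "score" (0 to 1); they miss things now and then, are a little off and sometimes report something else, mostly with a low value. They report only what shows in the picture. A call takes as long as a camera call. They do not tell look-alikes from the thing itself.
- r.regions_of(camera, label): "region" (400x640 bool, what is visible of it) and "box" ([left, top, width, height] in pixels, round what is visible of it).
The state is a dict: "time_s": time; "qpos": joint angles; "joint_vel": joint speeds; "tau": joint torques, N m; "tool_pos": TCP position; "tcp_rot": TCP orientation; "contact_force": force on the tool from outside, world axes, zero at the start; "torque": the same for the moment, N m; "finger_gap": finger opening in m.
Only numpy, scipy, OpenCV 4.12 (cv2) and the standard library are available. Lean on these libraries where they do the work, as an engineer would, in place of code of your own. Each camera call takes 0.05 s, during which the arm holds its last target.

## Working session

There is one attempt and no reset: what is moved stays moved. The work goes in short steps, Python scripts to look and compute and a tool call to move; the robot and the scene stay as the last step left them, time stands still between calls to the robot, and variables do not carry over. Pictures are saved under pics/ and viewed, and the job is handed in when it is done.

Besides the shell and the picture viewer there is one more tool, called after ">>>" as name(argument=value, ...), one argument or row to a line, values as JSON. step_arm: Moves the arm, as the interface text tells. Its arguments: {"type":"object","properties":{"motion":{"type":"array","items":{"type":"object","properties":{"translation":{"type":"array","items":{"type":"number"}},"delta_rot":{"type":"array","items":{"type":"number"}},"claw":{"type":"number"}}}}},"required":["motion"]}

```bash
mkdir -p pics; cat > h.py <<'E'
import numpy as np, cv2
from plant import r
def snap(n,f):
    p,d=r.snapshot(n); cv2.imwrite(f'pics/{f}.png',cv2.cvtColor(p,cv2.COLOR_RGB2BGR)); np.save(f'pics/{f}_d.npy',d); return p,d
def world(n,d,uv):
    c=r.calibration(n);K=np.array(c['camera_matrix']);k=c['k1'];T=np.array(c['pose'])
    uv=np.asarray(uv,float).reshape(-1,1,2)
    x=cv2.undistortPoints(uv,K,np.array([k,0,0,0,0.])).reshape(-1,2)
    z=np.array([d[int(round(v)),int(round(u))] for u,v in uv.reshape(-1,2)])
    P=np.c_[x*z[:,None],z]
    return P@T[:3,:3].T+T[:3,3]
def cloud(n,d):
    vv,uu=np.mgrid[0:400,0:640]
    return world(n,d,np.c_[uu.ravel(),vv.ravel()]).reshape(400,640,3)
def proj(n,P):
    c=r.calibration(n);K=np.array(c['camera_matrix']);k=c['k1'];T=np.linalg.inv(np.array(c['pose']))
    Q=np.asarray(P).reshape(-1,3)@T[:3,:3].T+T[:3,3]
    return cv2.projectPoints(Q,np.zeros(3),np.zeros(3),K,np.array([k,0,0,0,0.]))[0].reshape(-1,2)
E
python3 - <<'E'
from h import *
snap('scene','s0');snap('top','t0')
print(r.observe())
for n in('scene','top'):print(n,r.calibration(n))
E
```

```text
{'time_s': 0.1, 'qpos': array([-1.30232320e+00,  5.27480879e-02,  1.40164462e+00, -4.86823179e-06,
        1.68859899e+00, -7.02705871e-02]), 'joint_vel': array([ 0.0015447 , -0.00347447, -0.00227888,  0.0011063 ,  0.0011884 ,
        0.00069646]), 'tau': array([ 6.05272835e-04, -3.82583106e+01, -3.60984457e+01, -9.37996560e-05,
        4.82670410e-03, -1.03003779e-05]), 'tool_pos': array([ 0.17448551, -0.49512044,  0.40395911]), 'tcp_rot': array([-6.95853987e-04,  9.85690650e-01,  1.68562906e-01, -7.16160227e-05]), 'contact_force': array([-0.21419593,  1.68308104, -0.21285331]), 'torque': array([-0.0408884 , -0.01796524,  0.03582109]), 'finger_gap': 0.08541531665980477}
scene {'camera_matrix': array([[408.30334426,   0.        , 318.29105849],
       [  0.        , 408.30334426, 201.71359483],
       [  0.        ,   0.        ,   1.        ]]), 'k1': -0.022495143569815204, 'pose': array([[-0.13996633,  0.73931032, -0.65865748,  1.16220775],
       [ 0.99011552,  0.09846862, -0.09987584,  0.13917606],
       [-0.00898215, -0.66612625, -0.74578491,  0.90286867],
       [ 0.        ,  0.        ,  0.        ,  1.        ]])}
top {'camera_matrix': array([[405.14344439,   0.        , 325.55432714],
       [  0.        , 405.14344439, 191.30105181],
       [  0.        ,   0.        ,   1.        ]]), 'k1': 0.031746267811240236, 'pose': array([[ 0.01865409, -0.9882986 ,  0.15138657,  0.35347566],
       [-0.99977336, -0.01999177, -0.00731881,  0.07005469],
       [ 0.01025966, -0.15121574, -0.98844754,  1.14796343],
       [ 0.        ,  0.        ,  0.        ,  1.        ]])}
```

View pics/s0.png

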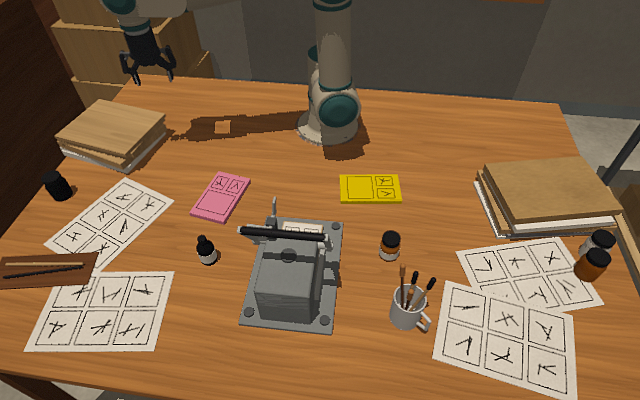

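View pics/t0.png

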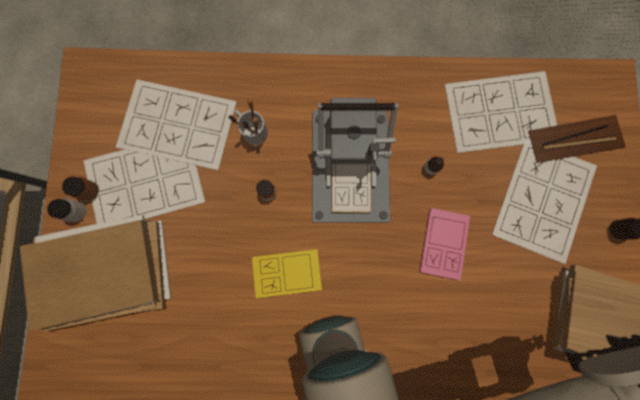

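The scene view shows the press at (290,270). The top view shows its bed at about (313–390, 100–220), with a white-page panel at (352,195). Panel candidates in the top view are white-page (352,195), yellow (287,273) and pink (445,243). The one on the bed between the guides is the one I want. Next I'll take close crops and fit the press pose.

```bash
python3 - <<'E'
from h import *
p=cv2.imread('pics/t0.png');d=np.load('pics/t0_d.npy')
cv2.imwrite('pics/t0c.png',cv2.resize(p[80:235,290:450],None,fx=4,fy=4,interpolation=cv2.INTER_CUBIC)[:600])
s=cv2.imread('pics/s0.png')
cv2.imwrite('pics/s0c.png',cv2.resize(s[180:340,190:400],None,fx=3.7,fy=3.7,interpolation=cv2.INTER_CUBIC)[:600])
C=cloud('top',d)
for n in ('press','panel','ink_jar','ink_bottle','brush_mug'):
    for q in r.regions_of('top',n)[:4]:
        m=q['region'];P=C[m];print(n,round(q['score'],2),q['box'],np.median(P,0).round(3),P.min(0).round(3),P.max(0).round(3))
# bed fit
import numpy as np
z=C[...,2]
m=np.zeros((400,640),bool);m[95:226,305:396]=True
m&=(z>0.006)&(z<0.02)
P=C[m][:,:2]
print(len(P),cv2.minAreaRect(P.astype(np.float32)))
for u,v in [(312,222),(391,222),(330,213),(371,213),(333,180),(352,195),(340,222)]:
  print(u,v,world('top',d,[(u,v)]).round(4))
E
```

```text
press 0.71 [309.9, 97.6, 87.2, 127.1] [ 0.622 -0.002  0.107] [ 0.353 -0.142 -0.006] [0.816 0.109 1.148]
panel 0.91 [329.5, 164.7, 42.5, 49.5] [ 0.535 -0.009  0.027] [ 0.353 -0.063  0.013] [0.607 0.07  1.148]
panel 0.79 [252.2, 246.1, 70.2, 53.0] [0.298 0.165 0.015] [ 0.233  0.07  -0.001] [0.365 0.258 1.148]
panel 0.71 [419.9, 206.2, 49.1, 72.5] [ 0.386 -0.27   0.015] [ 0.292 -0.342 -0.003] [0.487 0.07  1.148]
panel 0.6 [310.5, 95.6, 86.7, 127.0] [ 0.622 -0.002  0.133] [ 0.353 -0.129 -0.006] [0.803 0.106 1.148]
ink_jar 0.69 [255.4, 180.2, 21.0, 22.3] [0.519 0.222 0.073] [ 0.353  0.07  -0.004] [0.559 0.258 1.148]
ink_bottle 0.7 [422.5, 155.8, 19.8, 18.5] [ 0.595 -0.23   0.066] [ 0.353 -0.259  0.009] [0.62  0.07  1.148]
brush_mug 0.57 [227.7, 96.7, 42.0, 47.1] [0.693 0.27  0.062] [ 0.353  0.07  -0.005] [0.782 0.351 1.148]
brush_mug 0.38 [331.8, 164.5, 38.8, 51.1] [ 0.535 -0.009  0.027] [ 0.353 -0.063  0.009] [0.607 0.07  1.148]
3375 ((0.6095696687698364, -0.002995014190673828), (0.26587462425231934, 0.34316956996917725), 88.9555892944336)
312 222 [[0.4401 0.0981 0.0064]]
391 222 [[ 0.4448 -0.1253  0.0021]]
330 213 [[0.4658 0.048  0.0134]]
371 213 [[ 0.4683 -0.0675  0.0111]]
333 180 [[0.5575 0.0415 0.0284]]
352 195 [[ 0.5165 -0.0125  0.0251]]
340 222 [[0.4412 0.0195 0.0114]]
```

View pics/t0c.png

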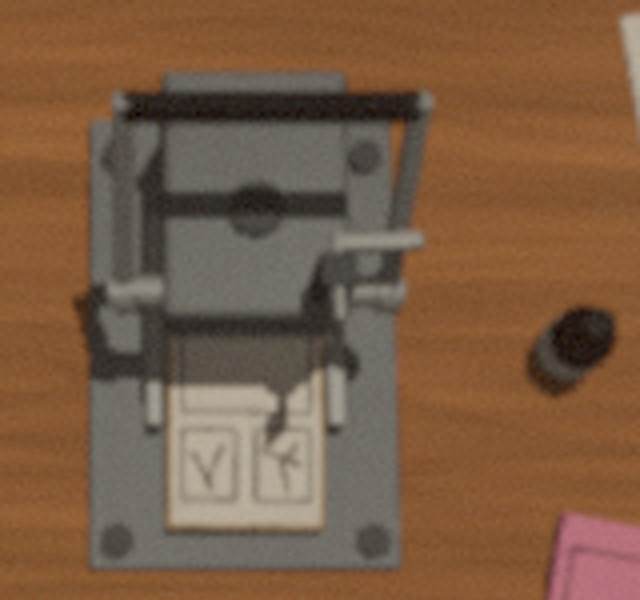

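View pics/s0c.png

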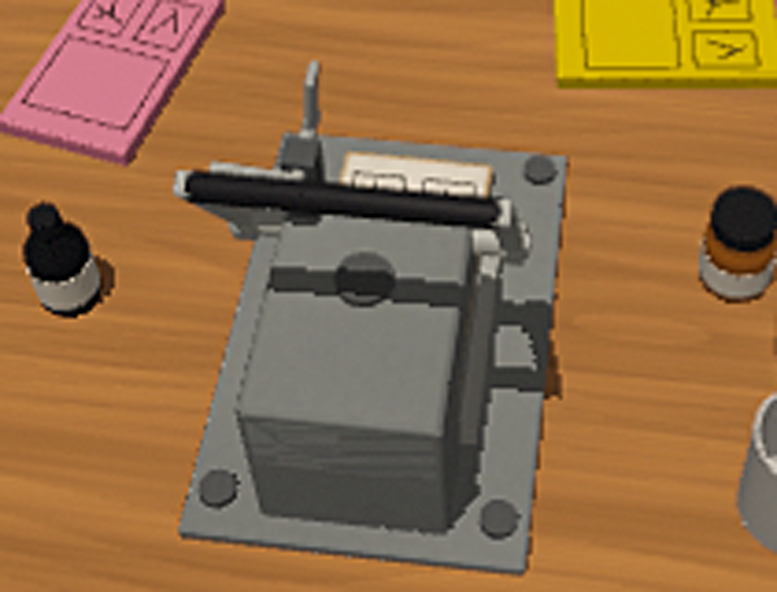

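```bash
cat > fit.py <<'E'
from h import *
from scipy.optimize import least_squares
t=lambda u,v:((u+.5)/4-.5+290,(v+.5)/4-.5+80)
s=lambda u,v:((u+.5)/3.7-.5+190,(v+.5)/3.7-.5+180)
obs=[('top',(-.17,.11,.012),t(91,568)),('top',(-.17,-.11,.012),t(400,568)),('top',(.16,.11,.012),t(91,122)),
('top',(.145,.06,.145),t(166,72)),('top',(.145,-.06,.145),t(345,73)),
('top',(.075,.085,.26),t(121,104)),('top',(.075,-.085,.26),t(426,101)),
('scene',(.145,-.06,.145),s(240,412)),('scene',(.145,.06,.145),s(445,437)),
('scene',(.16,-.11,.006),s(182,537)),('scene',(.16,.11,.006),s(525,570)),('scene',(-.17,.11,.012),s(567,155))]
def X(p,q):
    c,s_=np.cos(p[2]),np.sin(p[2]);q=np.asarray(q).reshape(-1,3)
    return np.c_[p[0]+c*q[:,0]-s_*q[:,1],p[1]+s_*q[:,0]+c*q[:,1],q[:,2]]
def f(p):
    return np.concatenate([(proj(c,X(p,q))-np.array(o)).ravel() for c,q,o in obs])
if __name__=='__main__':
    q=least_squares(f,[.6,0,0],loss='soft_l1');print(q.x,f(q.x).reshape(-1,2).round(1))
    for cam in('top','scene'):
        o=[i for i in range(len(obs)) if obs[i][0]==cam]
        obs2=obs
        g=lambda p:f(p).reshape(-1,2)[o].ravel()
        print(cam,least_squares(g,[.6,0,0],loss='soft_l1').x)
E
python3 fit.py
```

```text
[ 0.61215492 -0.00723744  0.02629131] [[-0.5  0.5]
 [ 0.7 -0. ]
 [-0.8 -0.9]
 [-1.4 -1. ]
 [ 0.  -1.4]
 [ 0.2  1.1]
 [-1.8  1.5]
 [-2.   0.1]
 [-0.4 -1. ]
 [-0.9 -0.2]
 [ 0.4  0.9]
 [-0.1 -0.2]]
top [ 0.6121868  -0.00834287  0.02139271]
scene [ 0.61210344 -0.00616103  0.02871269]
```

```bash
cat > plan.py <<'E'
from h import *
from scipy.spatial.transform import Rotation as Rn
P0=np.array([.6122,-.0073,0.0]);YAW=.025
def pw(x,y,z):
    c,s=np.cos(YAW),np.sin(YAW);return P0+[c*x-s*y,s*x+c*y,z]
def now():
    o=r.observe();q=o['tcp_rot'];return np.array(o['tool_pos']),Rn.from_quat([q[1],q[2],q[3],q[0]]),o
def RA(tau,jawrot=0): # jaws along press y, tilt tau; jawrot about tool z
    return Rn.from_euler('z',YAW)*Rn.from_matrix(np.array([[np.cos(tau),0,np.sin(tau)],[0,-1,0],[np.sin(tau),0,-np.cos(tau)]]).T)*Rn.from_rotvec([0,0,jawrot])
def plan(tip,R1,n,L=.173,start=None):
    p,R=(start or now()[:2]);t1=np.asarray(tip)-L*R1.as_matrix()[:,2]
    w=(R.inv()*R1).as_rotvec()
    print('need rot',np.linalg.norm(w).round(3),'dist',np.linalg.norm(t1-p).round(3),'tcp goal',t1.round(3))
    for i in range(n):
        Ri=R*Rn.from_rotvec(w/n*i);print(i,'T',(Ri.inv().apply((t1-p)/n)*100).round(2),'R',(w/n).round(3))
def state():
    p,R,o=now();print('t',round(o['time_s'],2),'tcp',p.round(4),'tip@173',(p+.173*R.as_matrix()[:,2]).round(4),'F',np.round(o['contact_force'],1),'gap',round(o['finger_gap'],3))
E
python3 - <<'E'
from plan import *
from fit import t,s,X
d=np.load('pics/t0_d.npy')
def onz(cam,uv,z):
    c=r.calibration(cam);K=np.array(c['camera_matrix']);T=np.array(c['pose'])
    x=cv2.undistortPoints(np.array([[uv]],float),K,np.array([c['k1'],0,0,0,0.])).ravel()
    v=T[:3,:3]@[x[0],x[1],1];return T[:3,3]+v*(z-T[2,3])/v[2]
def topress(P):
    dd=P-P0;c,s=np.cos(YAW),np.sin(YAW);return np.array([c*dd[0]+s*dd[1],-s*dd[0]+c*dd[1],P[2]]).round(4)
for uv in [(166,530),(325,530)]:print(topress(onz('top',t(*uv),.026)))
print('tab scene',s(313,65),[ (a,proj('scene',pw(-.033,-.045+.048*np.sin(a),.19+.048*np.cos(a))).round(1)) for a in (0,.1,.2)])
plan(pw(-.185,0,.10),RA(.2),15)
E
```

```text
[-0.1438  0.0561  0.026 ]
[-0.1443 -0.0545  0.026 ]
tab scene (274.22972972972974, 197.2027027027027) [(0, array([[271.5, 198.9]])), (0.1, array([[273.7, 199.1]])), (0.2, array([[275.8, 199.5]]))]
need rot 0.372 dist 0.546 tcp goal [ 0.393 -0.013  0.27 ]
0 T [ 2.44 -2.55  0.9 ] R [-0.002  0.013  0.021]
1 T [ 2.38 -2.6   0.93] R [-0.002  0.013  0.021]
2 T [ 2.31 -2.65  0.95] R [-0.002  0.013  0.021]
3 T [ 2.24 -2.7   0.98] R [-0.002  0.013  0.021]
4 T [ 2.17 -2.75  1.  ] R [-0.002  0.013  0.021]
5 T [ 2.1  -2.8   1.02] R [-0.002  0.013  0.021]
6 T [ 2.03 -2.84  1.04] R [-0.002  0.013  0.021]
7 T [ 1.95 -2.88  1.06] R [-0.002  0.013  0.021]
8 T [ 1.88 -2.93  1.08] R [-0.002  0.013  0.021]
9 T [ 1.8  -2.97  1.1 ] R [-0.002  0.013  0.021]
10 T [ 1.73 -3.01  1.12] R [-0.002  0.013  0.021]
11 T [ 1.65 -3.04  1.13] R [-0.002  0.013  0.021]
12 T [ 1.57 -3.08  1.15] R [-0.002  0.013  0.021]
13 T [ 1.49 -3.11  1.16] R [-0.002  0.013  0.021]
14 T [ 1.41 -3.15  1.18] R [-0.002  0.013  0.021]
```

The crop confirms the white panel is between the guides. Its near edge is at press x = -144, so it is 44 mm short of home, and the catch reads about 0.1. I'll move in now.

>>> step_arm(
  motion=[
    {"translation":[2.4,-2.6,0.5],"delta_rot":[0,0.013,0.021],"claw":-1},
    {"translation":[2.4,-2.6,0.5],"delta_rot":[0,0.013,0.021],"claw":-1},
    {"translation":[2.3,-2.7,0.5],"delta_rot":[0,0.013,0.021],"claw":-1},
    {"translation":[2.2,-2.7,0.5],"delta_rot":[0,0.013,0.021],"claw":-1},
    {"translation":[2.2,-2.8,0.5],"delta_rot":[0,0.013,0.021],"claw":-1},
  ],
)

```text
time_s: 0.85
tool_pos: [0.2467, -0.3307, 0.3809]
tcp_rot: [-0.006, 0.993, 0.112, 0.033]
contact_force: [1.0, -0.2, -0.0]
finger_gap: 0.0124
```

>>> step_arm(
  motion=[
    {"translation":[2.1,-2.8,0.8],"delta_rot":[0,0.013,0.021],"claw":-1},
    {"translation":[2.0,-2.8,0.8],"delta_rot":[0,0.013,0.021],"claw":-1},
    {"translation":[1.9,-2.9,0.8],"delta_rot":[0,0.013,0.021],"claw":-1},
    {"translation":[1.9,-2.9,1.0],"delta_rot":[0,0.013,0.021],"claw":-1},
    {"translation":[1.8,-3.0,1.0],"delta_rot":[0,0.013,0.021],"claw":-1},
  ],
)

```text
time_s: 1.35
tool_pos: [0.3214, -0.1637, 0.347]
tcp_rot: [-0.011, 0.996, 0.056, 0.068]
contact_force: [-0.1, -0.2, 0.6]
finger_gap: 0.0001
```

```bash
python3 - <<'E'
from plan import *
state();plan(pw(-.185,0,.06),RA(.2),5)
E
```

```text
t 1.35 tcp [ 0.3214 -0.1637  0.347 ] tip@173 [ 0.3445 -0.1588  0.1757] F [-0.1 -0.2  0.6] gap 0.0
need rot 0.11 dist 0.204 tcp goal [ 0.393 -0.013  0.23 ]
0 T [ 1.42 -2.81  2.6 ] R [-0.006  0.013  0.017]
1 T [ 1.34 -2.84  2.61] R [-0.006  0.013  0.017]
2 T [ 1.26 -2.88  2.61] R [-0.006  0.013  0.017]
3 T [ 1.18 -2.92  2.61] R [-0.006  0.013  0.017]
4 T [ 1.09 -2.95  2.61] R [-0.006  0.013  0.017]
```

>>> step_arm(
  motion=[
    {"translation":[1.4,-3.2,2.4],"delta_rot":[-0.006,0.013,0.017],"claw":-1},
    {"translation":[1.4,-3.2,2.4],"delta_rot":[-0.006,0.013,0.017],"claw":-1},
    {"translation":[1.3,-3.2,2.4],"delta_rot":[-0.006,0.013,0.017],"claw":-1},
    {"translation":[1.2,-3.2,2.4],"delta_rot":[-0.006,0.013,0.017],"claw":-1},
    {"translation":[1.1,-3.2,2.4],"delta_rot":[-0.006,0.013,0.017],"claw":-1},
  ],
)

```text
time_s: 1.85
tool_pos: [0.3936, 0.0101, 0.2402]
tcp_rot: [0.002, 0.994, 0.01, 0.107]
contact_force: [0.3, -0.5, -0.4]
finger_gap: -0.0002
```

```bash
python3 - <<'E'
from plan import *
state();plan(pw(-.185,0,.045),RA(.2),3)
E
```

```text
t 1.85 tcp [0.3936 0.0101 0.2402] tip@173 [0.4305 0.0099 0.0712] F [ 0.3 -0.5 -0.4] gap -0.0
need rot 0.016 dist 0.034 tcp goal [ 0.393 -0.013  0.215]
0 T [-0.22  0.76  0.83] R [ 0.002 -0.005 -0.001]
1 T [-0.22  0.76  0.83] R [ 0.002 -0.005 -0.001]
2 T [-0.21  0.76  0.83] R [ 0.002 -0.005 -0.001]
```

>>> step_arm(
  motion=[
    {"translation":[-0.3,1.0,1.2],"delta_rot":[0,-0.005,0],"claw":-1},
    {"translation":[-0.3,0.8,1.2],"delta_rot":[0,-0.005,0],"claw":-1},
    {"translation":[-0.3,0.5,1.0],"delta_rot":[0,-0.005,0],"claw":-1},
    {"translation":[-0.2,0.2,0.8],"delta_rot":[0,0,0],"claw":-1},
    {"translation":[0,0,0],"delta_rot":[0,0,0],"claw":-1},
  ],
)

```text
time_s: 2.35
tool_pos: [0.3914, -0.0143, 0.1922]
tcp_rot: [0.001, 0.995, 0.012, 0.097]
contact_force: [0.6, 0.5, 0.0]
finger_gap: -0.0001
```

```bash
python3 - <<'E'
from plan import *
state();plan(pw(-.185,0,.020),RA(.2),3)
E
```

```text
t 2.35 tcp [ 0.3914 -0.0143  0.1922] tip@173 [ 0.4249 -0.0142  0.0225] F [0.6 0.5 0. ] gap -0.0
need rot 0.007 dist 0.003 tcp goal [ 0.393 -0.013  0.19 ]
0 T [ 0.03 -0.05  0.1 ] R [0.001 0.002 0.   ]
1 T [ 0.03 -0.05  0.1 ] R [0.001 0.002 0.   ]
2 T [ 0.03 -0.05  0.1 ] R [0.001 0.002 0.   ]
```

>>> step_arm(
  motion=[
    {"translation":[0,0,0.5],"delta_rot":[0,0,0],"claw":-1},
    {"translation":[0,0,0.2],"delta_rot":[0,0,0],"claw":-1},
    {"translation":[1.5,-0.1,0.3],"delta_rot":[0,0,0],"claw":-1},
    {"translation":[1.5,0,0.3],"delta_rot":[0,0,0],"claw":-1},
    {"translation":[1.0,0,0.2],"delta_rot":[0,0,0],"claw":-1},
  ],
)

```text
time_s: 2.85
tool_pos: [0.4348, -0.0141, 0.1864]
tcp_rot: [0.001, 0.995, 0.01, 0.099]
contact_force: [-0.2, -0.4, 0.1]
finger_gap: -0.0002
```

```bash
python3 - <<'E'
from plan import *
state();plan(pw(-.111,0,.018),RA(.2),5)
E
```

```text
t 2.85 tcp [ 0.4348 -0.0141  0.1864] tip@173 [ 0.4689 -0.0142  0.0168] F [-0.2 -0.4  0.1] gap -0.0
need rot 0.007 dist 0.032 tcp goal [ 0.467 -0.011  0.188]
0 T [ 0.63 -0.05  0.1 ] R [ 0.001  0.    -0.001]
1 T [ 0.63 -0.05  0.1 ] R [ 0.001  0.    -0.001]
2 T [ 0.63 -0.05  0.1 ] R [ 0.001  0.    -0.001]
3 T [ 0.63 -0.05  0.1 ] R [ 0.001  0.    -0.001]
4 T [ 0.63 -0.05  0.1 ] R [ 0.001  0.    -0.001]
```

>>> step_arm(
  motion=[
    {"translation":[0.7,0,0.1],"delta_rot":[0,0,0],"claw":-1},
    {"translation":[0.7,0,0.1],"delta_rot":[0,0,0],"claw":-1},
    {"translation":[0.6,0,0.1],"delta_rot":[0,0,0],"claw":-1},
  ],
)

```text
time_s: 3.15
tool_pos: [0.4564, -0.0138, 0.1876]
tcp_rot: [0.001, 0.995, 0.01, 0.099]
contact_force: [-1.6, 0.3, -0.8]
finger_gap: 0.0001
```

```bash
python3 - <<'E'
from plan import *
state();snap('scene','s1');p=cv2.imread('pics/s1.png');cv2.imwrite('pics/s1c.png',cv2.resize(p[100:260,220:380],None,fx=3.7,fy=3.7,interpolation=cv2.INTER_CUBIC))
E
```

```text
t 3.15 tcp [ 0.4564 -0.0138  0.1876] tip@173 [ 0.4906 -0.0139  0.018 ] F [-1.6  0.3 -0.8] gap 0.0
```

View pics/s1c.png

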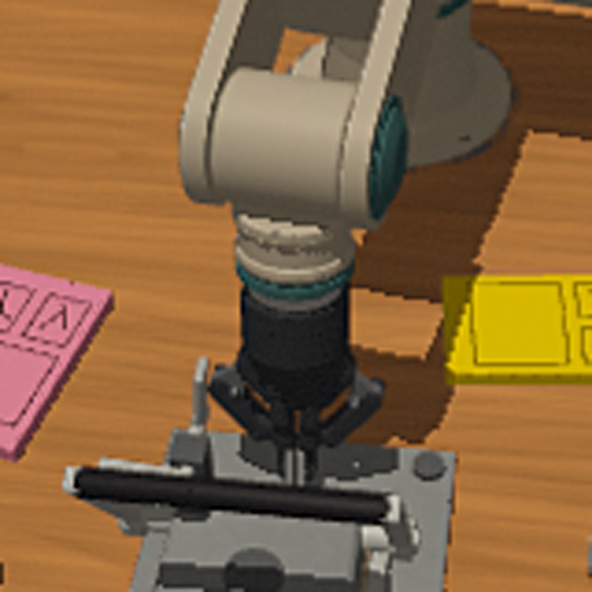

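The fingers are at the panel's near edge, at crop (297,470), and the bar is clear. I'll push on gently until the stop is felt.

>>> step_arm(
  motion=[
    {"translation":[0.4,0,0.1],"delta_rot":[0,0,0],"claw":-1},
    {"translation":[0.4,0,0.1],"delta_rot":[0,0,0],"claw":-1},
  ],
)

```text
time_s: 3.4
tool_pos: [0.4655, -0.0136, 0.1876]
tcp_rot: [0.001, 0.995, 0.01, 0.099]
contact_force: [-1.8, 0.7, 1.1]
finger_gap: -0.0003
```

>>> step_arm(
  motion=[
    {"translation":[0.4,0,0.1],"delta_rot":[0,0,0],"claw":-1},
    {"translation":[0.4,0,0.1],"delta_rot":[0,0,0],"claw":-1},
  ],
)

```text
time_s: 3.6
tool_pos: [0.4719, -0.0134, 0.1862]
tcp_rot: [0.001, 0.996, 0.01, 0.093]
contact_force: [-37.4, -2.1, 20.8]
finger_gap: 0.0001
```

The stop is felt at -37 N, with the fingertip front at about the predicted place. I'll relax, hold, and then back off.

>>> step_arm(
  motion=[
    {"translation":[-0.1,0,0],"delta_rot":[0,0,0],"claw":-1},
    {"translation":[0,0,0],"delta_rot":[0,0,0],"claw":-1},
    {"translation":[0,0,0],"delta_rot":[0,0,0],"claw":-1},
  ],
)

```text
time_s: 3.9
tool_pos: [0.4709, -0.0134, 0.1857]
tcp_rot: [0.001, 0.996, 0.01, 0.092]
contact_force: [0.8, 0.0, -0.5]
finger_gap: -0.0002
```

>>> step_arm(
  motion=[
    {"translation":[-1.5,0,-0.3],"delta_rot":[0,0,0],"claw":-1},
    {"translation":[-2.5,0,-1.5],"delta_rot":[0,0,0],"claw":-1},
    {"translation":[-2.0,1.5,-4.0],"delta_rot":[0,0,0],"claw":-1},
    {"translation":[0,2.5,-4.0],"delta_rot":[0,0,0],"claw":-1},
    {"translation":[0,3,-4.0],"delta_rot":[0,0,0],"claw":-1},
  ],
)

```text
time_s: 4.4
tool_pos: [0.3852, -0.0837, 0.3092]
tcp_rot: [-0.0, 0.996, 0.013, 0.088]
contact_force: [1.6, -0.8, -0.8]
finger_gap: 0.0001
```

```bash
python3 - <<'E'
from plan import *
state();snap('top','t1');snap('scene','s2');p=cv2.imread('pics/t1.png');cv2.imwrite('pics/t1c.png',cv2.resize(p[80:235,290:450],None,fx=3.7,fy=3.7,interpolation=cv2.INTER_CUBIC))
p=cv2.imread('pics/s2.png');cv2.imwrite('pics/s2c.png',cv2.resize(p[100:260,220:380],None,fx=3.7,fy=3.7,interpolation=cv2.INTER_CUBIC))
E
```

```text
t 4.4 tcp [ 0.3852 -0.0837  0.3092] tip@173 [ 0.4157 -0.0832  0.1389] F [ 1.6 -0.8 -0.8] gap 0.0
```

View pics/t1c.png

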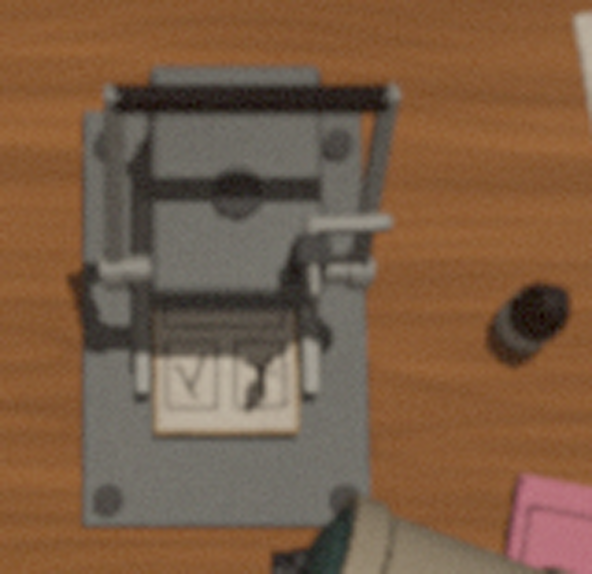

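View pics/s2c.png

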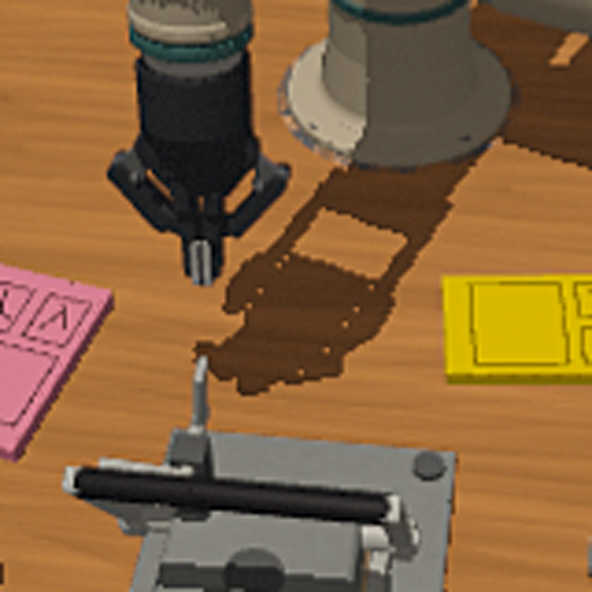

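```bash
python3 - <<'E'
from plan import *
c=r.calibration('top');K=np.array(c['camera_matrix']);T=np.array(c['pose'])
for uv in [(155,436),(299,436)]:
    uv=[(uv[0]+.5)/3.7-.5+290,(uv[1]+.5)/3.7-.5+80]
    x=cv2.undistortPoints(np.array([[uv]],float),K,np.array([c['k1'],0,0,0,0.])).ravel()
    v=T[:3,:3]@[x[0],x[1],1];print(T[:3,3]+v*(.026-T[2,3])/v[2]-pw(0,0,0))
plan(pw(-.036,-.08,.216),RA(.2),6)
E
```

```text
[-0.10400286  0.05202727  0.026     ]
[-0.10181149 -0.05683285  0.026     ]
need rot 0.015 dist 0.173 tcp goal [ 0.544 -0.089  0.386]
0 T [ 2.8   0.12 -0.68] R [ 0.001  0.002 -0.   ]
1 T [ 2.8   0.12 -0.68] R [ 0.001  0.002 -0.   ]
2 T [ 2.8   0.12 -0.67] R [ 0.001  0.002 -0.   ]
3 T [ 2.8   0.12 -0.66] R [ 0.001  0.002 -0.   ]
4 T [ 2.8   0.12 -0.66] R [ 0.001  0.002 -0.   ]
5 T [ 2.8   0.12 -0.65] R [ 0.001  0.002 -0.   ]
```

The panel's near edge reads -103 ± 2 mm by camera, which together with the hard stop means it is home. Next is the tab, approached from its right side.

>>> step_arm(
  motion=[
    {"translation":[0,0.6,-4.0],"delta_rot":[0,0,0],"claw":-1},
    {"translation":[1.0,0.3,-4.0],"delta_rot":[0,0,0],"claw":-1},
    {"translation":[3,0,0],"delta_rot":[0,0,0],"claw":-1},
    {"translation":[3,0,0],"delta_rot":[0,0,0],"claw":-1},
    {"translation":[3,0,0],"delta_rot":[0,0,0],"claw":-1},
  ],
)

```text
time_s: 5.0
tool_pos: [0.4706, -0.0938, 0.4172]
tcp_rot: [0.004, 0.995, 0.009, 0.098]
contact_force: [-0.0, -0.3, -0.3]
finger_gap: 0.0
```

```bash
python3 - <<'E'
from plan import *
state();plan(pw(-.036,-.08,.216),RA(.2),3)
E
```

```text
t 5.0 tcp [ 0.4706 -0.0938  0.4172] tip@173 [ 0.5043 -0.0947  0.2475] F [-0.  -0.3 -0.3] gap 0.0
need rot 0.013 dist 0.08 tcp goal [ 0.544 -0.089  0.386]
0 T [ 2.19 -0.13  1.51] R [ 0.003  0.001 -0.002]
1 T [ 2.19 -0.12  1.51] R [ 0.003  0.001 -0.002]
2 T [ 2.19 -0.11  1.52] R [ 0.003  0.001 -0.002]
```

>>> step_arm(
  motion=[
    {"translation":[2.4,0.2,1.0],"delta_rot":[0.003,0,0],"claw":-1},
    {"translation":[2.4,0,1.5],"delta_rot":[0.003,0,0],"claw":-1},
    {"translation":[1.2,0,1.5],"delta_rot":[0.003,0,0],"claw":-1},
    {"translation":[0.5,0,0.5],"delta_rot":[0,0,0],"claw":-1},
    {"translation":[0,0,0],"delta_rot":[0,0,0],"claw":-1},
  ],
)

```text
time_s: 5.5
tool_pos: [0.5498, -0.0934, 0.3838]
tcp_rot: [-0.001, 0.995, 0.01, 0.099]
contact_force: [0.1, -0.1, -0.4]
finger_gap: 0.0
```

```bash
python3 - <<'E'
from plan import *
state();plan(pw(-.036,-.08,.216),RA(.2),1)
snap('top','t2');snap('scene','s3');p=cv2.imread('pics/t2.png');a=cv2.resize(p[80:235,300:430],(390,465),interpolation=cv2.INTER_CUBIC)
p=cv2.imread('pics/s3.png');b=cv2.resize(p[120:275,220:350],(390,465),interpolation=cv2.INTER_CUBIC);cv2.imwrite('pics/m3.png',np.hstack([a,b]))
E
```

```text
t 5.5 tcp [ 0.5498 -0.0934  0.3838] tip@173 [ 0.584  -0.0928  0.2142] F [ 0.1 -0.1 -0.4] gap 0.0
need rot 0.005 dist 0.008 tcp goal [ 0.544 -0.089  0.386]
0 T [-0.54 -0.45 -0.29] R [ 0.001  0.001 -0.005]
```

View pics/m3.png

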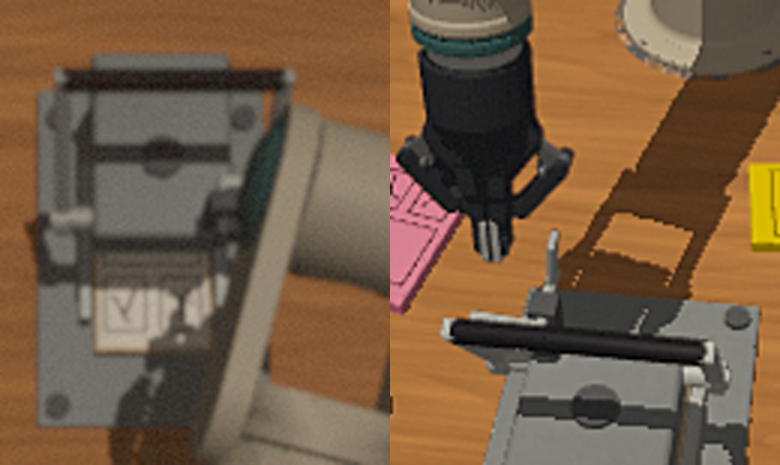

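The fingertip is at (490,255) in the right half and the tab at (553,250), with the finger on the tab's right side. Now I'll sweep +y.

>>> step_arm(
  motion=[
    {"translation":[-0.5,-0.6,-0.1],"delta_rot":[0,0,0],"claw":-1},
    {"translation":[0,-1.5,0.0],"delta_rot":[0,0,0],"claw":-1},
    {"translation":[0,-1.2,0.0],"delta_rot":[0,0,0],"claw":-1},
    {"translation":[0,-1.2,0.0],"delta_rot":[0,0,0],"claw":-1},
    {"translation":[0,-1.2,0.0],"delta_rot":[0,0,0],"claw":-1},
  ],
)

```text
time_s: 6.1
tool_pos: [0.5404, -0.0336, 0.388]
tcp_rot: [0.001, 0.995, 0.008, 0.102]
contact_force: [-1.1, -2.7, 1.1]
finger_gap: -0.0002
```

```bash
python3 - <<'E'
from plan import *
state();plan(pw(-.036,-.005,.205),RA(.2),3)
snap('scene','s4');p=cv2.imread('pics/s4.png');b=cv2.resize(p[120:275,220:350],(390,465),interpolation=cv2.INTER_CUBIC);cv2.imwrite('pics/m4.png',b)
E
```

```text
t 6.1 tcp [ 0.5404 -0.0336  0.388 ] tip@173 [ 0.5757 -0.0336  0.2187] F [-1.1 -2.7  1.1] gap -0.0
need rot 0.011 dist 0.024 tcp goal [ 0.542 -0.014  0.375]
0 T [-0.03 -0.65  0.45] R [ 0.002 -0.002 -0.003]
1 T [-0.03 -0.65  0.45] R [ 0.002 -0.002 -0.003]
2 T [-0.03 -0.65  0.45] R [ 0.002 -0.002 -0.003]
```

View pics/m4.png

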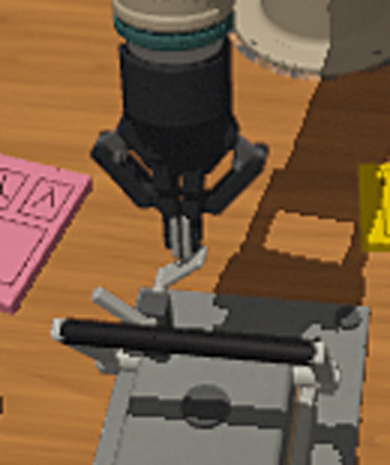

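The catch is turning: the tab is leaning at (185,265) and the leg has risen at (115,303). Next I'll go further left and press down.

>>> step_arm(
  motion=[
    {"translation":[0,-0.9,0.1],"delta_rot":[0,0,0],"claw":-1},
    {"translation":[0,-0.9,0.4],"delta_rot":[0,0,0],"claw":-1},
    {"translation":[0,-0.7,0.7],"delta_rot":[0,0,0],"claw":-1},
    {"translation":[0,-0.3,0.6],"delta_rot":[0,0,0],"claw":-1},
  ],
)

```text
time_s: 6.55
tool_pos: [0.5438, -0.001, 0.3719]
tcp_rot: [0.001, 0.994, 0.01, 0.105]
contact_force: [-15.5, -10.8, 27.5]
finger_gap: 0.0002
```

```bash
python3 - <<'E'
from plan import *
state()
snap('scene','s5');p=cv2.imread('pics/s5.png');b=cv2.resize(p[120:275,220:350],(390,465),interpolation=cv2.INTER_CUBIC);cv2.imwrite('pics/m5.png',b)
E
```

```text
t 6.55 tcp [ 0.5438 -0.001   0.3719] tip@173 [ 0.5798 -0.001   0.2027] F [-15.5 -10.8  27.5] gap 0.0
```

View pics/m5.png

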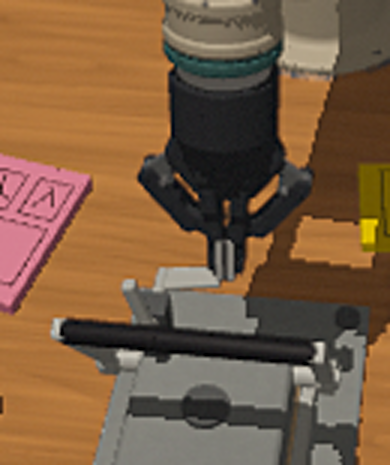

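The tab is down flat at (190,278), the leg is upright at (135,295), and the push hit the catch's stop at 27 N. I'll lift off and turn for the bar.

>>> step_arm(
  motion=[
    {"translation":[0,0,-1],"delta_rot":[0,0,0],"claw":-1},
    {"translation":[0,0,-4],"delta_rot":[0,0,0],"claw":-1},
    {"translation":[0,0,-4],"delta_rot":[0,0,0],"claw":-1},
    {"translation":[0,0,-4],"delta_rot":[0,0,0],"claw":1},
  ],
)

```text
time_s: 7.0
tool_pos: [0.5174, -0.0003, 0.4945]
tcp_rot: [-0.0, 0.995, 0.01, 0.096]
contact_force: [0.7, 0.2, -0.0]
finger_gap: 0.0134
```

```bash
cat >> plan.py <<'E'
def RB(tau,s):
    # tool down, tilt tau (fingers forward), jaws along press x; s=+-1
    return RA(tau)*Rn.from_rotvec([0,0,s*np.pi/2])
E
python3 - <<'E'
from plan import *
state();print(now()[2]['qpos'].round(3))
for s in(1,-1):plan(pw(.075,0,.36),RB(.1,s),12,L=.165)
E
```

```text
t 7.0 tcp [ 5.174e-01 -3.000e-04  4.945e-01] tip@173 [5.506e-01 1.000e-04 3.247e-01] F [ 0.7  0.2 -0. ] gap 0.013
[-0.075 -0.029  1.31   0.016  1.669  1.479]
need rot 1.568 dist 0.156 tcp goal [ 0.671 -0.006  0.524]
0 T [1.3  0.07 0.  ] R [-0.006 -0.006  0.13 ]
1 T [ 1.3  -0.1  -0.01] R [-0.006 -0.006  0.13 ]
2 T [ 1.27 -0.27 -0.02] R [-0.006 -0.006  0.13 ]
3 T [ 1.23 -0.43 -0.03] R [-0.006 -0.006  0.13 ]
4 T [ 1.16 -0.58 -0.04] R [-0.006 -0.006  0.13 ]
5 T [ 1.08 -0.73 -0.05] R [-0.006 -0.006  0.13 ]
6 T [ 0.97 -0.86 -0.06] R [-0.006 -0.006  0.13 ]
7 T [ 0.85 -0.98 -0.07] R [-0.006 -0.006  0.13 ]
8 T [ 0.72 -1.08 -0.08] R [-0.006 -0.006  0.13 ]
9 T [ 0.57 -1.17 -0.09] R [-0.006 -0.006  0.13 ]
10 T [ 0.41 -1.23 -0.1 ] R [-0.006 -0.006  0.13 ]
11 T [ 0.25 -1.27 -0.11] R [-0.006 -0.006  0.13 ]
need rot 1.578 dist 0.156 tcp goal [ 0.671 -0.006  0.524]
0 T [1.3  0.07 0.  ] R [ 0.006 -0.006 -0.131]
1 T [ 1.28  0.24 -0.01] R [ 0.006 -0.006 -0.131]
2 T [ 1.24  0.41 -0.02] R [ 0.006 -0.006 -0.131]
3 T [ 1.17  0.56 -0.03] R [ 0.006 -0.006 -0.131]
4 T [ 1.09  0.71 -0.04] R [ 0.006 -0.006 -0.131]
5 T [ 0.99  0.85 -0.05] R [ 0.006 -0.006 -0.131]
6 T [ 0.87  0.97 -0.06] R [ 0.006 -0.006 -0.131]
7 T [ 0.73  1.08 -0.07] R [ 0.006 -0.006 -0.131]
8 T [ 0.58  1.16 -0.08] R [ 0.006 -0.006 -0.131]
9 T [ 0.43  1.23 -0.09] R [ 0.006 -0.006 -0.131]
10 T [ 0.26  1.27 -0.1 ] R [ 0.006 -0.006 -0.131]
11 T [ 0.09  1.29 -0.11] R [ 0.006 -0.006 -0.131]
```

>>> step_arm(
  motion=[
    {"translation":[0,0,-0.5],"delta_rot":[0,0,-0.149],"claw":1},
    {"translation":[0,0,-0.5],"delta_rot":[0,0,-0.149],"claw":1},
    {"translation":[0,0,-0.5],"delta_rot":[0,0,-0.149],"claw":1},
    {"translation":[0,0,0],"delta_rot":[0,0,-0.149],"claw":1},
    {"translation":[0,0,0],"delta_rot":[0,0,-0.149],"claw":1},
  ],
)

```text
time_s: 7.5
tool_pos: [0.5136, 0.0009, 0.5158]
tcp_rot: [0.036, 0.921, 0.376, 0.095]
contact_force: [0.2, -0.0, -0.4]
finger_gap: 0.0848
```

>>> step_arm(
  motion=[
    {"translation":[0,0,0],"delta_rot":[0,0,-0.149],"claw":1},
    {"translation":[0,0,0],"delta_rot":[0,0,-0.149],"claw":1},
    {"translation":[0,0,0],"delta_rot":[0,0,-0.149],"claw":1},
    {"translation":[0,0,0],"delta_rot":[0,0,-0.149],"claw":1},
    {"translation":[0,0,0],"delta_rot":[0,0,-0.149],"claw":1},
  ],
)

```text
time_s: 8.0
tool_pos: [0.5146, 0.002, 0.5126]
tcp_rot: [0.065, 0.719, 0.687, 0.074]
contact_force: [0.9, 1.0, 0.2]
finger_gap: 0.0854
```

```bash
python3 - <<'E'
from plan import *
state();print(now()[2]['qpos'].round(3))
plan(pw(.075,0,.32),RB(.1,-1),5,L=.165)
snap('scene','s6');snap('top','t6')
p=cv2.imread('pics/s6.png');b=cv2.resize(p[120:275,200:370],(510,465),interpolation=cv2.INTER_CUBIC);cv2.imwrite('pics/m6.png',b)
for cam in ('scene',):
  for a in(0,.1):
    print([proj(cam,pw(.15*np.sin(.52-a),y,.13+.15*np.cos(.52-a))).round(1).tolist() for y in(-.079,0,.079)])
E
```

```text
t 8.0 tcp [0.5146 0.002  0.5126] tip@173 [0.5486 0.0033 0.343 ] F [0.9 1.  0.2] gap 0.085
[-0.072 -0.034  1.278  0.022  1.7   -0.022]
need rot 0.121 dist 0.159 tcp goal [ 0.671 -0.006  0.484]
0 T [-0.03  2.95  1.17] R [ 0.02  -0.001 -0.014]
1 T [-0.07  2.98  1.11] R [ 0.02  -0.001 -0.014]
2 T [-0.11  3.    1.05] R [ 0.02  -0.001 -0.014]
3 T [-0.15  3.01  1.  ] R [ 0.02  -0.001 -0.014]
4 T [-0.19  3.03  0.94] R [ 0.02  -0.001 -0.014]
[[[243.4, 229.8]], [[282.4, 233.2]], [[322.2, 236.7]]]
[[[244.5, 222.5]], [[283.4, 225.8]], [[322.9, 229.2]]]
```

View pics/m6.png

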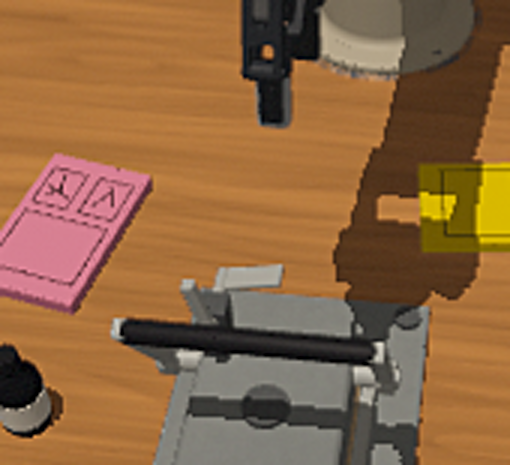

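>>> step_arm(
  motion=[
    {"translation":[0,3.2,0.5],"delta_rot":[0.02,0,-0.014],"claw":1},
    {"translation":[-0.1,3.2,0.5],"delta_rot":[0.02,0,-0.014],"claw":1},
    {"translation":[-0.1,3.2,0.5],"delta_rot":[0.02,0,-0.014],"claw":1},
    {"translation":[-0.1,3.2,0.5],"delta_rot":[0.02,0,-0.014],"claw":1},
    {"translation":[-0.1,2.5,0.5],"delta_rot":[0.02,0,-0.014],"claw":1},
  ],
)

```text
time_s: 8.6
tool_pos: [0.6721, -0.0059, 0.5117]
tcp_rot: [0.029, 0.706, 0.706, 0.038]
contact_force: [0.7, -0.0, 0.1]
finger_gap: 0.0854
```

```bash
python3 - <<'E'
from plan import *
state();print(now()[2]['qpos'].round(3))
plan(pw(.075,0,.26),RB(.1,-1),5,L=.152)
E
```

```text
t 8.6 tcp [ 0.6721 -0.0059  0.5117] tip@173 [ 0.6884 -0.0038  0.3395] F [ 0.7 -0.   0.1] gap 0.085
[-0.067  0.48   0.683  0.019  1.884 -0.06 ]
need rot 0.028 dist 0.1 tcp goal [ 0.672 -0.006  0.411]
0 T [-0.02 -0.19  2.  ] R [-0.001 -0.002 -0.005]
1 T [-0.02 -0.19  2.  ] R [-0.001 -0.002 -0.005]
2 T [-0.01 -0.2   2.  ] R [-0.001 -0.002 -0.005]
3 T [-0.01 -0.2   2.  ] R [-0.001 -0.002 -0.005]
4 T [-0.  -0.2  2. ] R [-0.001 -0.002 -0.005]
```

>>> step_arm(
  motion=[
    {"translation":[0,-0.3,2.4],"delta_rot":[0,0,-0.005],"claw":1},
    {"translation":[0,-0.2,2.4],"delta_rot":[0,0,-0.005],"claw":1},
    {"translation":[0,-0.2,2.4],"delta_rot":[0,0,-0.005],"claw":1},
    {"translation":[0,-0.2,2.0],"delta_rot":[0,0,-0.005],"claw":1},
    {"translation":[0,-0.1,0.8],"delta_rot":[0,0,0],"claw":1},
  ],
)

```text
time_s: 9.1
tool_pos: [0.677, -0.0044, 0.4006]
tcp_rot: [0.026, 0.707, 0.706, 0.036]
contact_force: [-1.4, 0.6, -0.4]
finger_gap: 0.0854
```

```bash
python3 - <<'E'
from plan import *
state()
plan(pw(.075,0,.26),RB(.1,-1),1,L=.155)
snap('scene','s7')
p=cv2.imread('pics/s7.png');b=cv2.resize(p[120:275,200:370],(510,465),interpolation=cv2.INTER_CUBIC);cv2.imwrite('pics/m7.png',b)
E
```

```text
t 9.1 tcp [ 0.677  -0.0044  0.4006] tip@173 [ 0.6922 -0.002   0.2283] F [-1.4  0.6 -0.4] gap 0.085
need rot 0.033 dist 0.015 tcp goal [ 0.672 -0.006  0.414]
0 T [-0.12 -0.41 -1.41] R [-0.012 -0.011 -0.028]
```

View pics/m7.png

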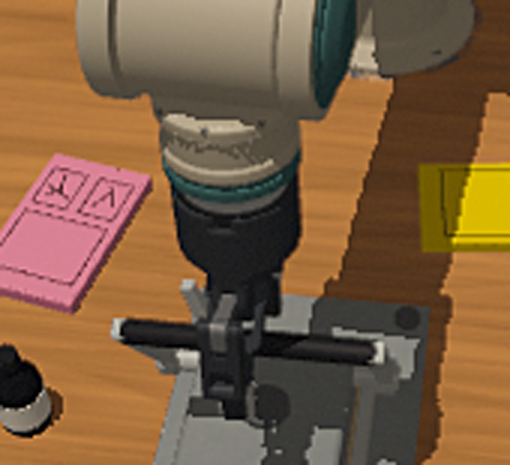

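The jaws straddle the bar at about (235,340), and the catch leg and tab are clear. I'll centre slightly, cage the bar with part-closed jaws, then pull along the arc.

>>> step_arm(
  motion=[
    {"translation":[0,-0.5,-0.8],"delta_rot":[0,0,-0.02],"claw":-0.35},
    {"translation":[0,0,-0.4],"delta_rot":[0,0,0],"claw":-0.35},
    {"translation":[0,0,0],"delta_rot":[0,0,0],"claw":-0.35},
    {"translation":[0,0,0],"delta_rot":[0,0,0],"claw":-0.35},
  ],
)

```text
time_s: 9.55
tool_pos: [0.6703, -0.0044, 0.4172]
tcp_rot: [0.028, 0.701, 0.712, 0.038]
contact_force: [-0.4, 0.5, 0.1]
finger_gap: 0.0289
```

```bash
cat > arc.py <<'E'
from plan import *
import sys
# bar position for lever angle
def bar(a): return pw(.15*np.sin(.52-a),0,.13+.15*np.cos(.52-a))
p,R,o=now();state()
g=p+.155*R.as_matrix()[:,2]
c,s=np.cos(YAW),np.sin(YAW);d=g-P0;px=c*d[0]+s*d[1];py=-s*d[0]+c*d[1]
print('grasp in press',np.round([px,py,g[2]],4),'lever est',round(.52-np.arctan2(px,g[2]-.13),3),'rad',np.hypot(px,g[2]-.13).round(4))
if len(sys.argv)>1:
    a=float(sys.argv[1]);plan(bar(a),RB(.1,-1),int(sys.argv[2]),L=.155)
E
python3 arc.py .25 3
```

```text
t 9.55 tcp [ 0.6703 -0.0044  0.4172] tip@173 [ 0.6864 -0.0021  0.2449] F [-0.4  0.5  0.1] gap 0.029
grasp in press [0.0726 0.0032 0.2629] lever est 0.02 rad 0.1514
need rot 0.016 dist 0.036 tcp goal [ 0.637 -0.007  0.429]
0 T [-0.05 -1.08 -0.49] R [-0.002 -0.004 -0.003]
1 T [-0.05 -1.08 -0.49] R [-0.002 -0.004 -0.003]
2 T [-0.05 -1.08 -0.5 ] R [-0.002 -0.004 -0.003]
```

>>> step_arm(
  motion=[
    {"translation":[0,-1.3,-0.5],"delta_rot":[0,0,0],"claw":-0.45},
    {"translation":[0,-1.3,-0.5],"delta_rot":[0,0,0],"claw":-0.45},
    {"translation":[0,-1.3,-0.5],"delta_rot":[0,0,0],"claw":-0.45},
  ],
)

```text
time_s: 9.85
tool_pos: [0.631, -0.0052, 0.4335]
tcp_rot: [0.036, 0.701, 0.711, 0.044]
contact_force: [5.6, 0.4, -3.5]
finger_gap: 0.0235
```

```bash
python3 arc.py .55 4
```

```text
t 9.85 tcp [ 0.631  -0.0052  0.4335] tip@173 [ 0.6506 -0.0029  0.2616] F [ 5.6  0.4 -3.5] gap 0.024
grasp in press [0.0364 0.0033 0.2795] lever est 0.281 rad 0.1539
need rot 0.02 dist 0.039 tcp goal [ 0.592 -0.008  0.434]
0 T [-0.05 -0.96 -0.13] R [ 0.003 -0.003 -0.003]
1 T [-0.05 -0.96 -0.12] R [ 0.003 -0.003 -0.003]
2 T [-0.05 -0.96 -0.12] R [ 0.003 -0.003 -0.003]
3 T [-0.04 -0.96 -0.12] R [ 0.003 -0.003 -0.003]
```

The lever is moving and the force reads 5.6 N, which matches its spring, so I'll continue.

>>> step_arm(
  motion=[
    {"translation":[0,-1.2,-0.1],"delta_rot":[0,0,0],"claw":-0.45},
    {"translation":[0,-1.2,-0.1],"delta_rot":[0,0,0],"claw":-0.45},
    {"translation":[0,-1.2,0],"delta_rot":[0,0,0],"claw":-0.45},
    {"translation":[0,-1.2,0.1],"delta_rot":[0,0,0],"claw":-0.45},
  ],
)

```text
time_s: 10.25
tool_pos: [0.5831, -0.0058, 0.4398]
tcp_rot: [0.049, 0.7, 0.71, 0.056]
contact_force: [7.8, 0.6, 5.1]
finger_gap: 0.0236
```

```bash
python3 arc.py .85 4
```

```text
t 10.25 tcp [ 0.5831 -0.0058  0.4398] tip@173 [ 0.6087 -0.0037  0.2688] F [7.8 0.6 5.1] gap 0.024
grasp in press [-0.0061  0.0035  0.2866] lever est 0.559 rad 0.1567
need rot 0.051 dist 0.038 tcp goal [ 0.548 -0.009  0.426]
0 T [-0.07 -0.92  0.21] R [ 0.012 -0.002 -0.003]
1 T [-0.06 -0.91  0.22] R [ 0.012 -0.002 -0.003]
2 T [-0.06 -0.91  0.23] R [ 0.012 -0.002 -0.003]
3 T [-0.06 -0.91  0.24] R [ 0.012 -0.002 -0.003]
```

>>> step_arm(
  motion=[
    {"translation":[0,-1.2,0.4],"delta_rot":[0.015,0,0],"claw":-0.45},
    {"translation":[0,-1.2,0.4],"delta_rot":[0.015,0,0],"claw":-0.45},
    {"translation":[0,-1.1,0.4],"delta_rot":[0.015,0,0],"claw":-0.45},
    {"translation":[0,-1.1,0.5],"delta_rot":[0.015,0,0],"claw":-0.45},
  ],
)

```text
time_s: 10.65
tool_pos: [0.54, -0.0062, 0.4312]
tcp_rot: [0.043, 0.701, 0.71, 0.049]
contact_force: [9.1, 0.2, 6.1]
finger_gap: 0.0234
```

```bash
python3 arc.py 1.1 4
```

```text
t 10.65 tcp [ 0.54   -0.0062  0.4312] tip@173 [ 0.5625 -0.0046  0.2597] F [9.1 0.2 6.1] gap 0.023
grasp in press [-0.052   0.0038  0.2775] lever est 0.859 rad 0.1564
need rot 0.033 dist 0.033 tcp goal [ 0.515 -0.01   0.41 ]
0 T [-0.08 -0.7   0.45] R [ 0.008 -0.002 -0.003]
1 T [-0.08 -0.7   0.46] R [ 0.008 -0.002 -0.003]
2 T [-0.08 -0.69  0.46] R [ 0.008 -0.002 -0.003]
3 T [-0.08 -0.69  0.47] R [ 0.008 -0.002 -0.003]
```

>>> step_arm(
  motion=[
    {"translation":[0,-1.0,0.6],"delta_rot":[0.01,0,0],"claw":-0.45},
    {"translation":[0,-1.0,0.6],"delta_rot":[0.01,0,0],"claw":-0.45},
    {"translation":[0,-0.9,0.6],"delta_rot":[0.01,0,0],"claw":-0.45},
  ],
)

```text
time_s: 10.95
tool_pos: [0.5142, -0.0064, 0.4204]
tcp_rot: [0.045, 0.701, 0.71, 0.049]
contact_force: [8.9, -0.0, 6.1]
finger_gap: 0.0234
```

```bash
python3 arc.py 1.12 2
```

```text
t 10.95 tcp [ 0.5142 -0.0064  0.4204] tip@173 [ 0.5372 -0.0052  0.2489] F [ 8.9 -0.   6.1] gap 0.023
grasp in press [-0.0773  0.0039  0.2668] lever est 1.035 rad 0.1571
need rot 0.036 dist 0.013 tcp goal [ 0.512 -0.01   0.408]
0 T [-0.17 -0.19  0.6 ] R [ 0.017 -0.002 -0.006]
1 T [-0.17 -0.18  0.6 ] R [ 0.017 -0.002 -0.006]
```

>>> step_arm(
  motion=[
    {"translation":[0,-0.6,0.7],"delta_rot":[0.01,0,0],"claw":-0.45},
    {"translation":[0,-0.6,0.5],"delta_rot":[0.01,0,0],"claw":-0.45},
  ],
)

```text
time_s: 11.15
tool_pos: [0.5051, -0.0064, 0.4144]
tcp_rot: [0.047, 0.701, 0.71, 0.051]
contact_force: [29.5, 1.4, 5.2]
finger_gap: 0.0235
```

```bash
python3 arc.py 1.12 2
```

```text
t 11.15 tcp [ 0.5051 -0.0064  0.4144] tip@173 [ 0.5291 -0.0054  0.243 ] F [29.5  1.4  5.2] gap 0.023
grasp in press [-0.0855  0.0039  0.2609] lever est 1.099 rad 0.1563
need rot 0.041 dist 0.01 tcp goal [ 0.512 -0.01   0.408]
0 T [-0.18  0.3   0.36] R [ 0.02  -0.001 -0.006]
1 T [-0.18  0.3   0.36] R [ 0.02  -0.001 -0.006]
```

The stop was reached at 29.5 N with the lever estimated at about 1.10. Now I'll close the grip fully while keeping a slight pull.

>>> step_arm(
  motion=[
    {"translation":[0,-0.1,0],"delta_rot":[0,0,0],"claw":-0.6},
    {"translation":[0,-0.1,0],"delta_rot":[0,0,0],"claw":-1},
    {"translation":[0,-0.1,0],"delta_rot":[0,0,0],"claw":-1},
  ],
)

```text
time_s: 11.45
tool_pos: [0.5057, -0.0063, 0.4163]
tcp_rot: [0.057, 0.7, 0.709, 0.061]
contact_force: [11.0, -0.3, -4.9]
finger_gap: 0.0157
```

>>> step_arm(
  motion=[
    {"translation":[0,-0.2,0],"delta_rot":[0,0,0],"claw":-1},
    {"translation":[0,-0.2,0],"delta_rot":[0,0,0],"claw":-1},
  ],
)

```text
time_s: 11.65
tool_pos: [0.5033, -0.0064, 0.4154]
tcp_rot: [0.06, 0.7, 0.709, 0.064]
contact_force: [13.8, 0.2, -7.5]
finger_gap: 0.0159
```

```bash
python3 arc.py; python3 - <<'E'
from plan import *
snap('scene','s8');snap('top','t8');state()
p=cv2.imread('pics/s8.png');b=cv2.resize(p[120:275,200:340],(420,465),interpolation=cv2.INTER_CUBIC)
p=cv2.imread('pics/t8.png');a=cv2.resize(p[80:235,300:420],(360,465),interpolation=cv2.INTER_CUBIC);cv2.imwrite('pics/m8.png',np.hstack([a,b]))
for a in(.9,1,1.1):
    print(a,[proj('scene',pw(.15*np.sin(.52-a),y,.13+.15*np.cos(.52-a))).round(1).tolist() for y in(-.085,.085)])
E
```

```text
t 11.65 tcp [ 0.5033 -0.0064  0.4154] tip@173 [ 0.5334 -0.0053  0.245 ] F [13.8  0.2 -7.5] gap 0.016
grasp in press [-0.0819  0.0039  0.2628] lever est 1.073 rad 0.156
t 11.75 tcp [ 0.5032 -0.0064  0.4154] tip@173 [ 0.5333 -0.0053  0.245 ] F [13.8  0.3 -6.2] gap 0.016
0.9 [[[254.2, 180.2]], [[331.5, 186.2]]]
1 [[[255.9, 177.9]], [[332.1, 183.7]]]
1.1 [[[257.5, 176.2]], [[332.5, 181.9]]]
```

View pics/m8.png

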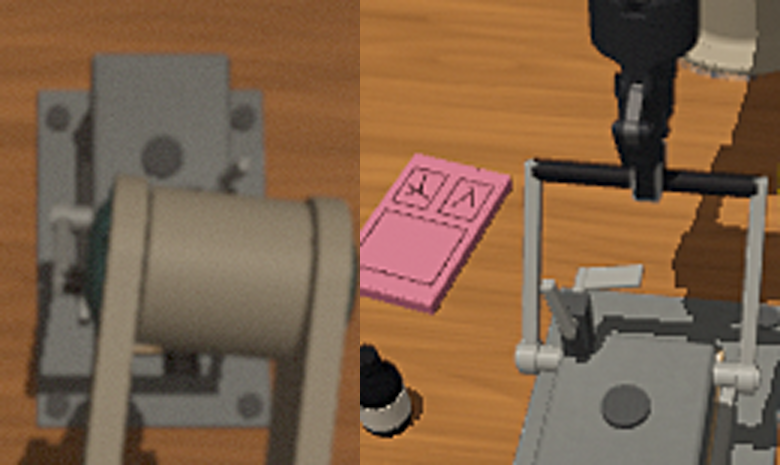

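The bar is fully forward, with its ends at about (257,177) and (334,182) px against (257,176) and (332,182) predicted for 1.1 rad. The catch tab lies over. I'll add a firmer, slightly deeper pull against the stop and check that it holds.

>>> step_arm(
  motion=[
    {"translation":[0,-0.3,0.4],"delta_rot":[0,0,0],"claw":-1},
    {"translation":[0,-0.3,0.3],"delta_rot":[0,0,0],"claw":-1},
    {"translation":[0,-0.4,0.3],"delta_rot":[0,0,0],"claw":-1},
  ],
)

```text
time_s: 12.05
tool_pos: [0.4977, -0.0063, 0.4137]
tcp_rot: [0.072, 0.699, 0.708, 0.074]
contact_force: [21.5, 0.5, -0.7]
finger_gap: 0.0157
```

```bash
python3 arc.py; python3 - <<'E'
from plan import *
for i in range(6): r.snapshot('scene')
state()
c=r.calibration('scene')
snap('scene','s9');C=cloud('scene',np.load('pics/s9_d.npy'))
for n in ('ink_jar','ink_bottle','brush_mug','panel'):
  q=r.regions_of('scene',n)
  for k in q[:2]:print(n,round(k['score'],2),k['box'],np.median(C[k['region']],0).round(3))
p=cv2.imread('pics/s9.png');cv2.imwrite('pics/s9c.png',cv2.resize(p[120:275,200:440],None,fx=3,fy=3,interpolation=cv2.INTER_CUBIC))
state()
E
```

```text
t 12.05 tcp [ 0.4977 -0.0063  0.4137] tip@173 [ 0.5332 -0.0053  0.2444] F [21.5  0.5 -0.7] gap 0.016
grasp in press [-0.0826  0.0039  0.262 ] lever est 1.079 rad 0.1557
t 12.35 tcp [ 0.4978 -0.0063  0.4137] tip@173 [ 0.5333 -0.0053  0.2444] F [17.6  0.2  1.4] gap 0.015
ink_jar 0.96 [379.1, 229.3, 20.7, 34.8] [0.54  0.226 0.057]
ink_jar 0.55 [194.4, 232.3, 21.1, 35.2] [ 0.616 -0.232  0.057]
ink_bottle 0.62 [196.1, 234.1, 18.6, 34.1] [ 0.616 -0.232  0.057]
brush_mug 0.81 [388.3, 267.1, 48.1, 62.0] [0.703 0.268 0.069]
panel 0.9 [339.0, 173.1, 63.4, 31.6] [0.306 0.167 0.015]
panel 0.67 [190.2, 172.5, 62.5, 50.8] [ 0.399 -0.268  0.015]
t 12.6 tcp [ 0.4978 -0.0063  0.4137] tip@173 [ 0.5333 -0.0053  0.2444] F [17.9  0.5  0.5] gap 0.016
```

View pics/s9c.png

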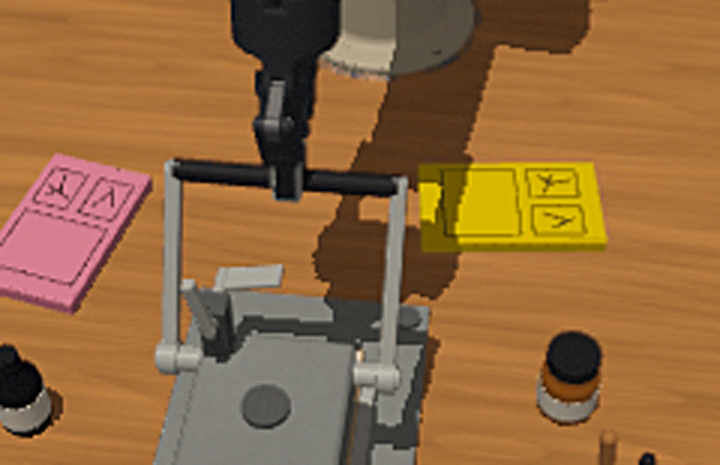

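```bash
python3 - <<'E'
from plan import *
state();print(r.sign_off());state()
E
```

```text
t 12.6 tcp [ 0.4978 -0.0063  0.4137] tip@173 [ 0.5333 -0.0053  0.2444] F [17.9  0.5  0.5] gap 0.016
the job is handed in; nothing more can be done
None
the job is handed in; nothing more can be done
```

I pushed the panel home against the back stop, flipped the safety catch over, and pulled the lever to its stop. I handed in at 12.6 s, still gripping the bar.

**Last checks:**
- **Panel:** the push ended on a hard stop at 37 N. The camera put the near edge at press x ≈ -103 ± 2 mm, against -100 for home and a limit of -104. Finger position put it at about -97 mm. I couldn't measure the panel again properly at the end because the arm hid it.
- **Catch:** the push ended against its stop, and the last picture shows the tab lying over and the leg upright.
- **Lever:** the bar's position in the picture matched about 1.1 rad. The pull held steady at about 18 N, against the roughly 11 N spring. The gripper position alone gave 1.07–1.08 rad.
- **Foot force:** I couldn't measure it directly. I inferred it from the lever being at its stop.
- **Bystanders:** the ink jar, ink bottle and brush mug were still standing. Their final positions agree with the start to within about 20 mm, but those came from different cameras.
- **Odd reading:** the finger gap showed 16 mm on the 18 mm bar. The hold did not slip over the last 0.5 s.

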